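# Cap the detector, unlatch the lens arm and hold it up

### The arm

A 6-joint arm with a two-finger parallel gripper is mounted at the origin on the work surface. World frame = base frame: x ahead of the robot, y to its left, z up, the work surface at z = 0. Lengths are in mm, angles in rad, forces in N, time in s.
With the tool pointing down it reaches from about 300 to 875 mm from the base axis. Payload 4.2 kg.
Tool frame: the origin (TCP) lies where the fingers leave the gripper's body, on its centre line; the fingertips stand 73 mm ahead of it and the grasp point (between the pads) lies 54 mm ahead of it; z points along the fingers, y is the line along which they close (so a half turn about z gives the same grasp; the last joint's range is limited). The gripper opens to 85 mm and grips with 20 to 120 N. Pads are 22 mm wide; open, the fingers measure 114 mm over their backs; the gripper's body (76 mm by 85 mm) begins 54 mm behind the grasp point. The pads swing forward as they close: fully open they stand 13 mm farther back than shut.
Start: joints at [-1.284, 0.32, 1.565, -0, 1.257, -0.02], TCP at [173.656, -548.158, 303.938] pointing down, gripper open.
Joint ranges: [-3.11, 3.11], [-0.84, 2.01], [0.21, 2.61], [-1.34, 4.49], [0.05, 2.63], [-2.56, 2.56]. Speed limits (rad/s): [2.57, 2.57, 3.14, 3.14, 3.14, 3.14].

### API

Orientations are given as a unit quaternion [x, y, z, w].
In Python, from rig import get_obs, eyes, arm gives the robot as it stands.
- The arm moves only by the tool servo_tool, never from a script. Its argument "moves" is a list that holds one entry, the list of rows, each a list of 7 numbers: the shift along the tool's x, y, z in mm, then the turn, a rotation vector about the tool's x, y, z in rad, then the finger opening in mm, from 0 to 85.4. A call has 1 to 20 rows; each row shifts and turns the commanded pose from where the row before left it, along the tool's axes as they then stand; what a row does not reach is not made up. A row lasts 1/10 s, in which the tool goes at most 50 mm and 8.59 degrees, less where a joint would pass 70% of its speed; a pose out of reach is approached as far as the arm can. A call is refused whole if a number of a shift passes 50 or a number of a turn 0.15, either way. A call with a gripper value outside its range is refused whole. The fingers move at their own pace and stop on an object; "grip_force" is the grip in N (left out, the last holds). Time passes only in rows, so rows that do not move let the fingers close. It gives the time, the measured TCP pose, the force, the opening and the grip force at its end, in the units of the state.
- get_obs(): the state, without advancing time (a new reading comes with each control period).
- eyes.snapshot(name): name is "scene" or "top" or "wrist"; returns a dict with "frame" (384x512x3 uint8, red, green, blue), "fx", "fy", "cx", "cy" (pixels), "xyz" and "attitude" of the camera in the world. Camera axes: x right, y down, z forward; pixel columns grow to the right and rows downward; lengths in mm; the calibration is good to about 2 mm. A picture is of the moment at which its call begins. There is no depth.
- arm.job_done(): hands the job in; it is judged then, once.
The state is a dict: "t": time; "qpos": joint angles; "qd": joint speeds; "joint_torque": joint torques, N m; "position": TCP position; "tool_rot": TCP orientation; "force": force on the tool from outside, world axes, zero at the start; "wrist_torque": the same for the moment, N m; "opening": finger opening in mm; "finger_force": force on a finger pad.
Only numpy, scipy, OpenCV 4.12 (cv2) and the standard library are available. Lean on these libraries where they do the work, as an engineer would, in place of code of your own. Each camera call takes 0.05 s, during which the arm holds its last target. There are 200 camera calls.

### The job

Before the lens arm is opened, set the loose dust cover on the rim of the open detector port so that it sits fully home and level, and let go of it. Then take the lens arm's spring latch by its upright knob, draw it sideways, and with it lift the arm's socket off the locating ball. Finish while still holding the arm up and steady in the gripper, with its socket raised at least 60 mm, the cover still seated and the other things on the table left alone.

Things in the scene. Friction and masses are not known exactly. Their poses are not given: they have to be found in the camera images.
- cover_knob (a point): Centre (half-way up) of the dust cover's black round knob, 20 mm across, 29 mm tall, z up. The loose 90 g cover is an aluminium disc 76 mm across, 5 mm thick, knob on its middle, and below it a plug 59 mm across, 8 mm deep (bevelled) that enters the port. It lies plug down on the table. The point is 27.5 mm above the plug's underside, 19.5 mm above the disc's underside.
- cover_seat (a point): The centre of the underside of the cover's disc (the face that rests on the rim), 19.5 mm below the knob's centre.
- port_rim (a point): Centre of the detector port's mouth at rim height, z up. Fixed: a black round housing 90 mm across, 42 mm high, with an open aluminium tube on top, 72 mm outside, 63 mm inside, 28 mm deep; rim 72 mm above the table. The cover knob's centre is 19.5 mm above this point when seated.
- latch_knob (a point): Axis of the latch knob at 125 mm height, over the ball: upright steel pin 16 mm across, free from 99 to 148 mm height while the arm is down. It draws along this point's own +y, the side where the latch's leg hangs (26 to 34 mm off) to hook under a keeper plate below the ball: to the right, looking from pivot to ball. Own +x points along the arm to the pivot.
- latch (a joint): Travel of the latch in m: 0 closed, 0.014 fully drawn; the spring pushes it back with about 4 N when closed and 9 N when fully drawn. It is free of the keeper from 0.008 on, and only then can the arm rise. It springs shut when let go.
- lens_arm (a joint): Angle of the hinged aluminium lens arm in rad: 0 down, socket on the ball; grows as the socket end rises, stop at 0.9; it falls back when let go and cannot move sideways. 220 mm from pivot to socket, a round lens half-way; about 0.4 kg with its latch, some 2 to 3 N at the knob. 0.28 rad raises the socket by 60 mm.
- socket (a point): The point of the lens arm that sits on the ball's centre, inside the round socket 44 mm across at the arm's free end.
- ball (a point): The centre of the fixed locating ball (28 mm across), 67 mm above the table, hidden in the socket at first.
- pivot (a point): The middle of the arm's fixed hinge axis, 84 mm above the table, 220 mm from the ball; the hinge axis lies level along this point's own y axis. The arm stands on a dark base plate 320 x 100 mm; the hinge cheeks are 98 mm high.
- post: Bystander, to be left alone: plain steel optical post, upright cylinder 25 mm across, 60 mm high. Origin at its underside's centre.
- lens_ring: Bystander, to be left alone: small black ring 35 mm across, 14 mm high, lying flat. Origin at its underside's centre.
- stepper: Bystander, to be left alone: small square motor, 42 x 42 x 40 mm, with a 20 mm shaft on top. Origin at its underside's centre.
- jar: Bystander, to be left alone: small amber jar, 48 mm across, 60 mm high. Origin at its underside's centre.
- pulley: Bystander, to be left alone: pulley ring, 52 mm across, 18 mm high, lying flat. Origin at its underside's centre.
- carton: Bystander, to be left alone: cardboard carton 80 x 60 x 45 mm. Origin at its underside's centre.
- driver: Bystander, to be left alone: screwdriver, 170 mm long, lying. Origin at its underside's centre.
There are look-alikes about, which are no part of the job. What is shaped like the part that bears cover_knob but blue is not meant. What is shaped like the part that bears port_rim but turquoise is not meant.

How it is judged:
By the outcome, as a careful person would: the job done as asked, in the order asked, and still so for the second after the job is handed in, while the arm keeps its last pose, push and grip.
It also fails if it takes over 51 s, if anything falls off the work surface, if the arm or the gripper's body presses on something with over 40 N, if the wrist force passes 120 N, or if a joint passes its speed limit or range.

## Working session

There is one attempt and no reset: what is moved stays moved. The work goes in short steps, Python scripts to look and compute and a tool call to move; the robot and the scene stay as the last step left them, time stands still between calls to the robot, and variables do not carry over. Pictures are saved under pics/ and viewed, at most 12 in all, crops included, and the job is handed in when it is done.

Besides the shell and the picture viewer there is one more tool, called after ">>>" in YAML: its name, and indented under it one key for each argument. servo_tool: Moves the arm, as the interface text tells. Its arguments: {"type":"object","properties":{"moves":{"type":"array","items":{"type":"array","items":{"type":"array","items":{"type":"number"}}}},"grip_force":{"type":"number"}},"required":["moves"]}

```bash
mkdir -p pics; cat > h.py <<'E'
import numpy as np, cv2, pickle
from scipy.spatial.transform import Rotation as R
from rig import get_obs, eyes, arm
def snap(n,f):
    s=eyes.snapshot(n); pickle.dump(s,open(f'pics/{f}.pkl','wb')); cv2.imwrite(f'pics/{f}.png',cv2.resize(s['frame'][:,:,::-1],(800,600),interpolation=cv2.INTER_CUBIC)); return s
def load(f): return pickle.load(open(f'pics/{f}.pkl','rb'))
def rot(a):
    a=np.array(a); return a if a.shape==(3,3) else R.from_quat(a).as_matrix()
def at(s,u,v,z):  # original pixels -> point at height z
    d=rot(s['attitude'])@np.array([(u-s['cx'])/s['fx'],(v-s['cy'])/s['fy'],1]); p=np.array(s['xyz']); return p+d*(z-p[2])/d[2]
def proj(s,P):
    c=rot(s['attitude']).T@(np.array(P)-np.array(s['xyz'])); return s['fx']*c[0]/c[2]+s['cx'],s['fy']*c[1]/c[2]+s['cy']
def crop(f,u0,v0,w,h,o):
    s=load(f); cv2.imwrite(f'pics/{o}.png',cv2.resize(s['frame'][v0:v0+h,u0:u0+w,::-1],(800,int(800*h/w)),interpolation=cv2.INTER_CUBIC))
E
python3 - <<'E'
from h import *
for n in("top","scene"):
    s=snap(n,n+"0"); print(n,{k:s[k] for k in s if k!='frame'})
print(get_obs())
E
```

```text
top {'fx': 490.62750202558965, 'fy': 490.62750202558965, 'cx': 255.26246092100166, 'cy': 195.29235254735096, 'xyz': array([ 418.4315249 ,  -18.00256142, 1421.46897922]), 'attitude': array([ 0.71381586, -0.69873082,  0.0217629 , -0.042054  ])}
scene {'fx': 416.0846269604761, 'fy': 416.0846269604761, 'cx': 255.93631006103624, 'cy': 194.03326420457628, 'xyz': array([1254.04942798, -265.4923193 ,  682.10978545]), 'attitude': array([ 0.73719662,  0.51465324, -0.24906551, -0.36005494])}
{'t': 0.1, 'qpos': array([-1.28402303e+00,  3.20235514e-01,  1.56557072e+00, -1.74986088e-05,
        1.25742236e+00, -1.99604587e-02]), 'qd': array([-0.00190869, -0.00034123, -0.00231075,  0.0002937 , -0.00082715,
        0.00124977]), 'joint_torque': array([-1.89747857e-04, -4.16407478e+01, -2.34705126e+01, -1.02080622e-05,
        4.89194063e-03,  3.17840287e-07]), 'position': array([ 173.54691222, -547.84802485,  303.15660381]), 'tool_rot': array([ 9.88261591e-01,  1.52768970e-01, -1.17045541e-04, -8.09590920e-04]), 'force': array([-0.20531821,  0.84249973, -0.86477897]), 'wrist_torque': array([ 0.00651319, -0.00406033, -0.0541558 ]), 'finger_force': 0.0, 'opening': 85.51317705737175}
```

View pics/top0.png

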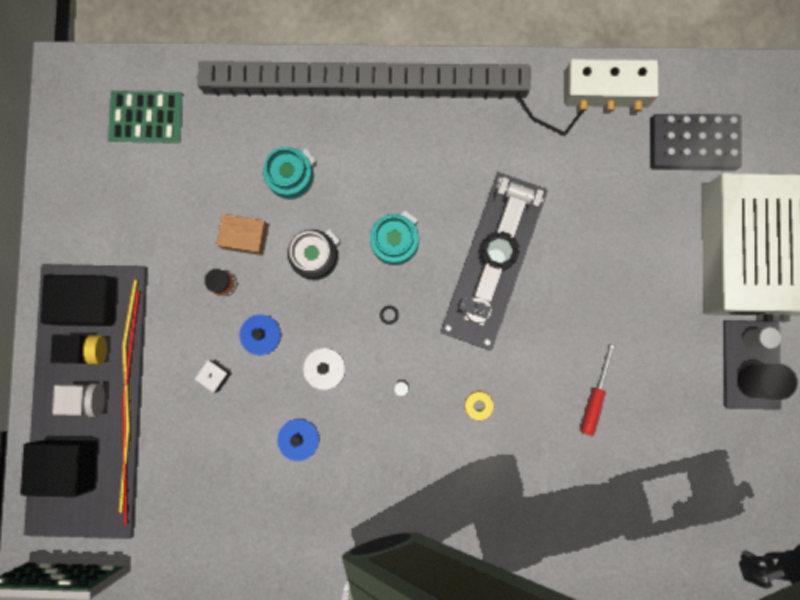

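View pics/scene0.png

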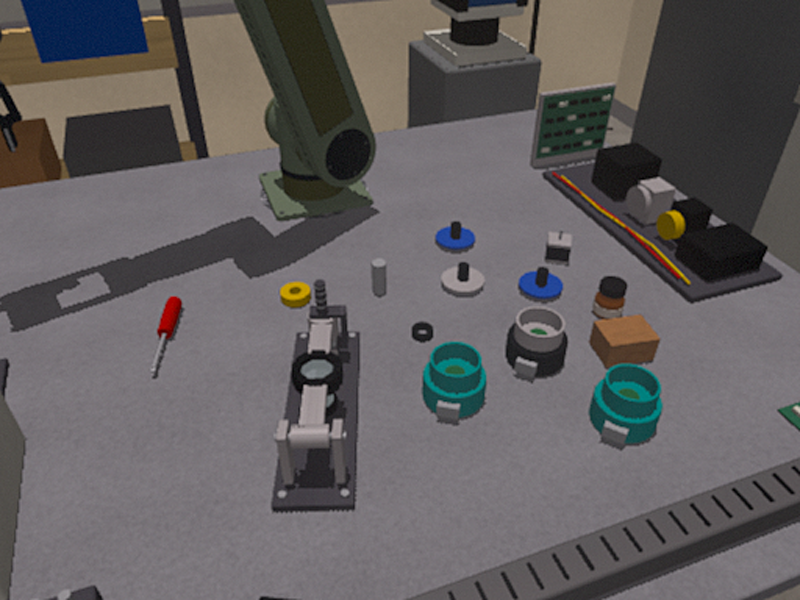

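The covers in top0 are blue at (260,335), blue at (298,440) and aluminium at (323,369). The ports are turquoise at (289,172), turquoise at (394,238) and black with an aluminium tube at (312,253). The bare aluminium cover and the black port fit the description. I'll confirm them in enlarged crops.

```bash
python3 - <<'E'
from h import *
crop('top0',165,140,80,120,'c1')
s=load('top0')
a=s['frame'][140:260,165:265,::-1]; b=s['frame'][100:230,275:365,::-1]
A=cv2.resize(a,(400,480),interpolation=cv2.INTER_CUBIC); B=cv2.resize(b,(332,480),interpolation=cv2.INTER_CUBIC)
cv2.imwrite('pics/c1.png',np.hstack([A,B]))
s=load('scene0')
a=s['frame'][155:265,265:395,::-1]; b=s['frame'][170:330,165:245,::-1]
cv2.imwrite('pics/c2.png',np.hstack([cv2.resize(a,(520,440),interpolation=cv2.INTER_CUBIC),cv2.resize(b,(220,440),interpolation=cv2.INTER_CUBIC)]))
E
```

```text
(no output)
```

View pics/c1.png

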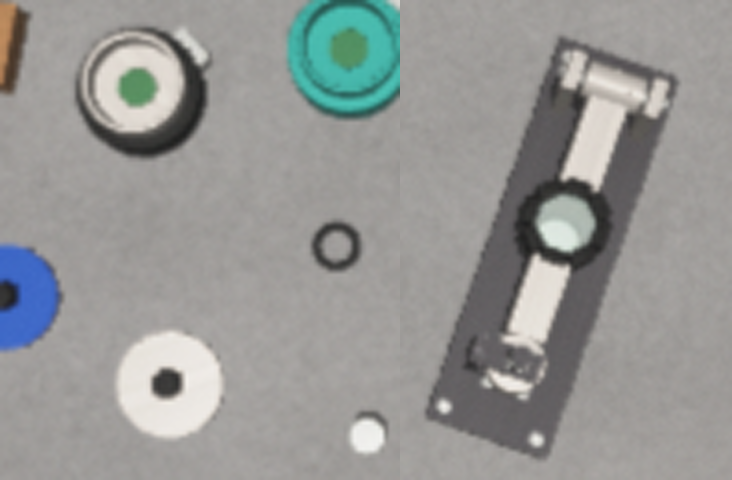

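View pics/c2.png

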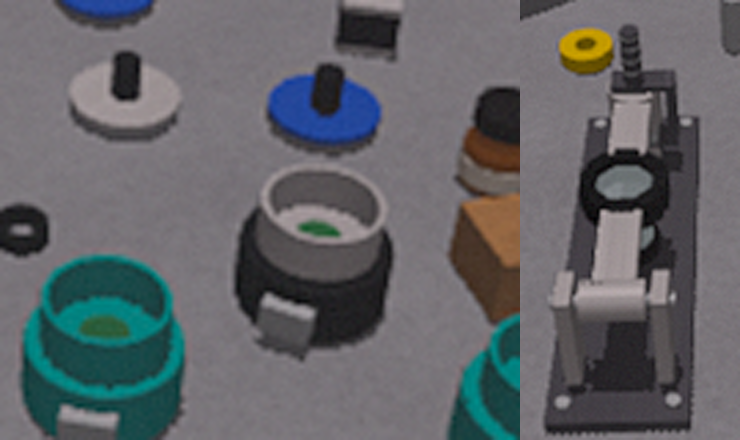

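The crops confirm both. In c1 the aluminium cover has its knob at (167,382), and the port's black housing with aluminium rim is at about (134,83). The arm's hinge is at (615,83), and the socket and latch are at about (512,362), with the leg on the left image side.

```bash
python3 - <<'E'
from h import *
s=load('top0'); c=load('scene0')
f=lambda u,v,z:np.round(at(s,u,v,z),1)
L=lambda x,y:(165+(x+.5)/4-.5,140+(y+.5)/4-.5)
Rr=lambda x,y:(275+(x-400+.5)/3.69-.5,100+(y+.5)/3.69-.5)
print('disc',f(*L(169,384),13),'diam',np.linalg.norm(f(*L(116,384),13)-f(*L(222,384),13)),'knobtop',f(*L(167,382),42))
print('rim',f(*L(133,82),72),'housing',f(*L(141,92),42), 'diam',np.linalg.norm(f(*L(80,82),72)-f(*L(187,82),72)))
pv=f(*Rr(614,85),90);print('pivot',pv,'lens',f(*Rr(564,225),95),'socket',f(*Rr(513,365),85))
S=lambda x,y:(265+(x+.5)/4-.5,155+(y+.5)/4-.5)
S2=lambda x,y:(165+(x-520+.5)/2.75-.5,170+(y+.5)/2.75-.5)
g=lambda p,z:np.round(at(c,*p,z),1)
print('scene: disc',g(S(125,97),13),'knobtop',g(S(126,59),42),'rim',g(S(323,206),72),'latchtop',g(S2(629,30),148),'pivot',g(S2(611,300),84))
E
```

```text
disc [426.5 160.2  13. ] diam 76.31893605128417 knobtop [427.7 158.   42. ]
rim [635.5 184.5  72. ] housing [633.2 183.1  42. ] diam 74.91308296953207
pivot [ 743.4 -186.7   90. ] lens [ 636.4 -150.2   95. ] socket [ 532.9 -114.8   85. ]
scene: disc [427.7 158.3  13. ] knobtop [424.  158.8  42. ] rim [636.5 183.4  72. ] latchtop [ 532.3 -116.6  148. ] pivot [ 740.  -188.3   84. ]
```

>>> servo_tool:
  moves:
    - [[0,0,0,0,0,0.14,85],[0,0,0,0,0,0.14,85],[0,0,0,0,0,0.027,85],[19.2,-41.6,0,0,0,0,85],[19.2,-41.6,0,0,0,0,85],[19.2,-41.6,0,0,0,0,85],[19.2,-41.6,0,0,0,0,85],[19.2,-41.6,0,0,0,0,85],[19.2,-41.6,0,0,0,0,85],[19.2,-41.6,0,0,0,0,85],[19.2,-41.6,0,0,0,0,85],[19.2,-41.6,0,0,0,0,85],[19.2,-41.6,0,0,0,0,85],[19.2,-41.6,0,0,0,0,85],[19.2,-41.6,0,0,0,0,85],[19.2,-41.6,0,0,0,0,85],[19.2,-41.6,0,0,0,0,85],[19.2,-41.6,0,0,0,0,85],[19.2,-41.6,0,0,0,0,85],[19.2,-41.6,0,0,0,0,85]]

```text
t: 2.1
position: [500.5, 160.9, 303.8]
tool_rot: [1.0, 0.001, -0.0, 0.0]
force: [0.4, -1.1, 0.6]
opening: 84.9
finger_force: 0.0
```

>>> servo_tool:
  moves:
    - [[0,0,0,0,0,0,85],[0,0,0,0,0,0,85]]

```text
t: 2.3
position: [500.0, 159.6, 303.2]
tool_rot: [1.0, 0.002, -0.001, 0.0]
force: [-0.7, -0.5, -0.8]
opening: 84.8
finger_force: 0.0
```

```bash
python3 - <<'E'
from h import *
s=snap('wrist','w1'); o=get_obs(); print(o['t'],o['position'],o['tool_rot'],o['qpos'],{k:s[k] for k in s if k!='frame'})
for n,P in dict(knobtop=(427,158.5,42),disc=(427,159,13),rim=(636,184,72)).items(): print(n,np.array(proj(s,P))*800/512)
E
```

```text
2.35 [499.72766169 158.68563174 303.3806547 ] [ 9.99999321e-01  7.53452986e-04 -7.35069060e-04  5.00049346e-04] [ 2.85794745e-01  2.40941267e-01  1.67793537e+00 -5.80845300e-04
  1.22440811e+00  1.85528183e+00] {'fx': 329.13582314777454, 'fy': 329.13582314777454, 'cx': 256.51408576629785, 'cy': 189.94464283209655, 'xyz': array([565.51069098, 160.76240985, 373.6906067 ]), 'attitude': array([ 0.70179514, -0.70023927, -0.09172276,  0.09346376])}
knobtop [402.53759328 365.56015165]
disc [401.65853313 350.47082697]
rim [356.13422341  20.89313126]
```

View pics/w1.png

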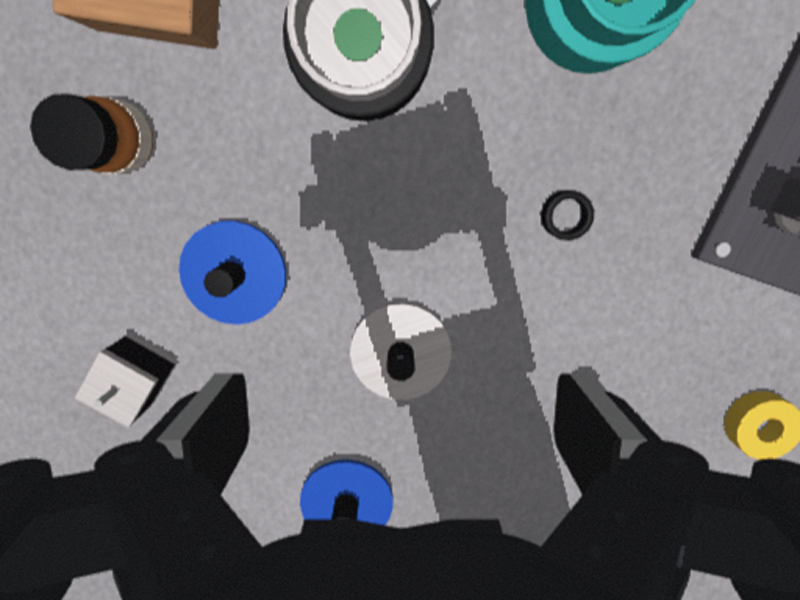

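Wrist picture: the aluminium cover's knob top is at (401,367) and its disc centre at (401,352). The black port's rim centre is at about (357,22). All three match the projected estimates within about 2 px, so I'm going to grasp.

>>> servo_tool:
  moves:
    - [[-37,0.5,0,0,0,0,60],[-36,0.5,20,0,0,0,60],[0,0,45,0,0,0,60],[0,0,45,0,0,0,60],[0,0,45,0,0,0,60],[0,0,35,0,0,0,60],[0,0,15,0,0,0,60],[0,0,9,0,0,0,60],[0,0,0,0,0,0,60],[0,0,0,0,0,0,10],[0,0,0,0,0,0,10],[0,0,0,0,0,0,10],[0,0,0,0,0,0,10],[0,0,0,0,0,0,10],[0,0,0,0,0,0,10]]
  grip_force: 40

```text
t: 3.85
position: [427.9, 158.2, 91.1]
tool_rot: [1.0, 0.0, 0.001, -0.0]
force: [-0.7, -1.4, 6.1]
opening: 18.8
finger_force: 38.9
```

>>> servo_tool:
  moves:
    - [[0,0,-20,0,0,0,10],[0,0,-45,0,0,0,10],[0,0,-45,0,0,0,10],[30,-4,0,0,0,0,10],[40,-5,0,0,0,0,10],[40,-5,0,0,0,0,10],[40,-5,0,0,0,0,10],[40,-5,0,0,0,0,10],[18.5,-1.8,0,0,0,0,10],[0,0,0,0,0,0,10],[0,0,0,0,0,0,10],[0,0,0,0,0,0,10]]

```text
t: 5.05
position: [634.3, 183.6, 199.9]
tool_rot: [1.0, 0.0, -0.001, 0.0]
force: [-0.6, -0.4, -0.5]
opening: 18.9
finger_force: 39.4
```

```bash
python3 - <<'E'
from h import *
o=get_obs(); print(o['t'],o['position'],o['force'],o['opening'],o['tool_rot'])
s=snap('scene','s2');t=snap('top','t2');w=snap('wrist','w2')
a=s['frame'][140:260,290:390,::-1]; b=t['frame'][110:230,150:250,::-1]
print('rim proj in crop',(np.array(proj(s,(636,184,72)))-[290,140])*4,(np.array(proj(t,(636,184,72)))-[150,110])*4)
x,y,z=o['position']
print('knob top proj',(np.array(proj(s,(x,y,z-49)))-[290,140])*4,(np.array(proj(t,(x,y,z-49)))-[150,110])*4)
cv2.imwrite('pics/c3.png',np.hstack([cv2.resize(q,(400,480),interpolation=cv2.INTER_CUBIC) for q in(a,b)]))
E
```

```text
5.05 [634.33460989 183.63627466 199.86234096] [-0.56289977 -0.37049453 -0.53201394] 18.943017525584555 [ 9.99999691e-01  6.36113927e-05 -7.51377851e-04  2.23544189e-04]
rim proj in crop [221.9292363  263.73554069] [192.28309543 199.79506321]
knob top proj [239.47241204 150.81735058] [175.50812975 182.85914077]
```

View pics/c3.png

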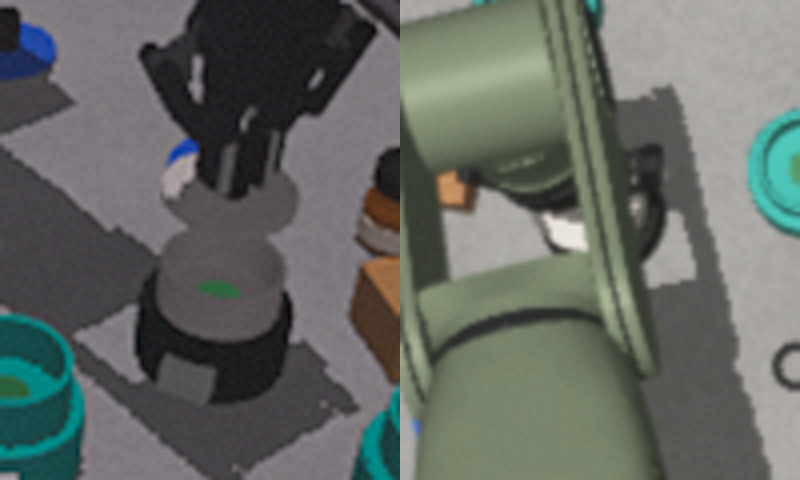

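View pics/w2.png

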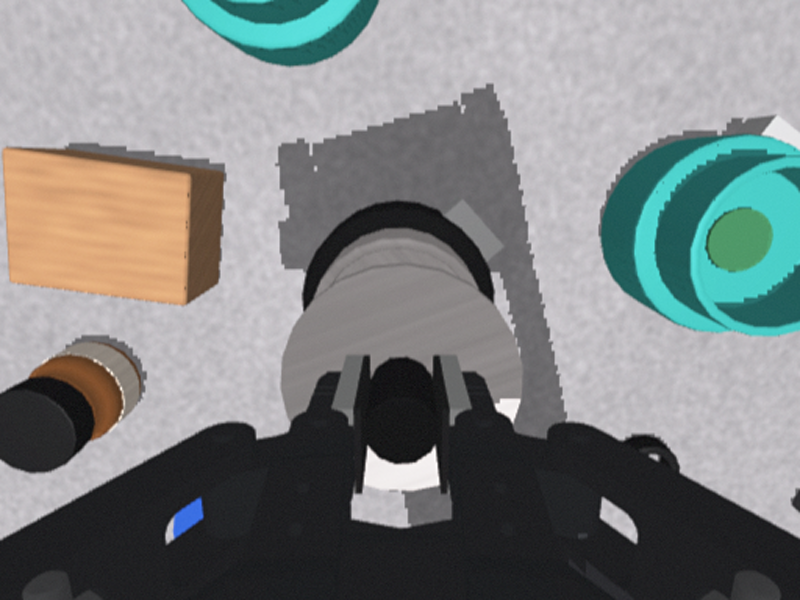

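Wrist view: the disc is held level, spanning cols 281–521 with its far edge at row 264. Behind it the tube's far edge is at row 228 and the housing's at row 201 (cols 303–493). I'll compare these with projected model circles.

```bash
python3 - <<'E'
from h import *
w=load('w2'); k=800/512
def ext(c,r):
    p=np.array([proj(w,(c[0]+r*np.cos(a),c[1]+r*np.sin(a),c[2])) for a in np.linspace(0,6.28,180)])*k
    return np.round([p[:,0].min(),p[:,0].max(),p[:,1].min()],1)
print('disc',ext((634.3,183.6,199.9-91+13),38), 'want 281 521 264')
print('housing',ext((636,184,42),45),'want 303 493 201'); print('tube',ext((636,184,72),36),'want row 228')
for dx in(2,): print(ext((634.3+dx,183.6,199.9-91+13),38),ext((636+dx,184,42),45))
E
```

```text
disc [281.8 525.3 256.7] want 281 521 264
housing [304.  499.1 203.8] want 303 493 201
tube [312.9 490.6 233.9] want row 228
[281.4 525.7 250. ] [303.8 499.3 199.2]
```

```bash
python3 - <<'E'
from h import *
w=load('w2'); g=w['frame'].astype(int).sum(2)//3
for c in(246,256,264): print(c,list(enumerate(g[124:178,c],124)))
w=load('w1'); g=w['frame'].astype(int).sum(2)//3
c=229; print('w1',c,list(enumerate(g[40:82,c],40)))
for z,r,n in((72,36,'tube'),(72,31.5,'in'),(42,45,'hous')):
    p=[proj(w,(636+r*np.cos(a),184+r*np.sin(a),z)) for a in np.linspace(0,6.28,360)]
    p=np.array(p); print(n,p[:,0].min(),p[:,0].max(),p[:,1].max())
print('rows tube at row30',g[30,175:285].tolist()); 
p=np.array([proj(w,(427+38*np.cos(a),158.5+38*np.sin(a),13)) for a in np.linspace(0,6.28,360)]);print('disc',p.min(0),p.max(0))
print('disc row225',g[225,215:300].tolist()); print('disc col 262',g[185:265,262].tolist())
E
```

```text
246 [(124, np.int64(104)), (125, np.int64(103)), (126, np.int64(104)), (127, np.int64(103)), (128, np.int64(95)), (129, np.int64(62)), (130, np.int64(26)), (131, np.int64(15)), (132, np.int64(17)), (133, np.int64(19)), (134, np.int64(26)), (135, np.int64(29)), (136, np.int64(29)), (137, np.int64(30)), (138, np.int64(27)), (139, np.int64(27)), (140, np.int64(28)), (141, np.int64(31)), (142, np.int64(26)), (143, np.int64(26)), (144, np.int64(29)), (145, np.int64(34)), (146, np.int64(85)), (147, np.int64(108)), (148, np.int64(110)), (149, np.int64(112)), (150, np.int64(110)), (151, np.int64(114)), (152, np.int64(122)), (153, np.int64(138)), (154, np.int64(149)), (155, np.int64(147)), (156, np.int64(141)), (157, np.int64(136)), (158, np.int64(133)), (159, np.int64(129)), (160, np.int64(133)), (161, np.int64(138)), (162, np.int64(138)), (163, np.int64(136)), (164, np.int64(135)), (165, np.int64(137)), (166, np.int64(136)), (167, np.int64(139)), (168, np.int64(136)), (169, np.int64(123)), (170, np.int64(114)), (171, np.int64(130)), (172, np.int64(138)), (173, np.int64(137)), (174, np.int64
[... 4167 characters left out ...]
1, 221, 221, 220, 220, 219, 219, 219, 220, 219, 185, 178, 114, 106, 108, 106, 106, 109, 108, 44, 14, 16, 15, 17, 16, 16, 11, 18, 15, 14, 13, 18, 14, 9, 21, 49, 110, 112, 112, 111, 112, 114, 114, 114, 112, 111, 109, 108, 107, 108, 108, 108, 107, 108, 110, 111, 111, 112, 113, 108, 92, 91, 90, 92, 90, 91, 92, 90, 89, 88, 88]
disc col 262 [164, 164, 160, 156, 158, 165, 167, 133, 93, 96, 169, 224, 229, 227, 224, 225, 224, 226, 226, 227, 226, 224, 223, 226, 228, 225, 223, 224, 227, 226, 224, 178, 116, 110, 107, 88, 51, 19, 14, 8, 9, 10, 13, 17, 12, 16, 16, 16, 19, 18, 15, 13, 19, 21, 13, 22, 57, 98, 111, 111, 111, 112, 113, 112, 113, 111, 111, 108, 112, 107, 99, 91, 90, 90, 95, 99, 97, 94, 94, 93]
```

>>> servo_tool:
  moves:
    - [[2.8,-1,0,0,0,0,10],[0,0,15,0,0,0,10],[0,0,15,0,0,0,10],[0,0,4,0,0,0,10],[0,0,3,0,0,0,10],[0,0,3,0,0,0,10],[0,0,0,0,0,0,10],[0,0,0,0,0,0,10]]

```text
t: 6.0
position: [638.7, 184.8, 160.4]
tool_rot: [1.0, -0.0, 0.0, -0.0]
force: [0.6, -0.6, -2.1]
opening: 18.6
finger_force: 39.3
```

>>> servo_tool:
  moves:
    - [[0,0,2,0,0,0,10],[0,0,2,0,0,0,10],[0,0,0,0,0,0,10],[0,0,0,0,0,0,10]]

```text
t: 6.4
position: [638.5, 184.7, 155.8]
tool_rot: [1.0, -0.0, -0.0, 0.0]
force: [-0.0, 1.3, -2.2]
opening: 18.8
finger_force: 39.3
```

>>> servo_tool:
  moves:
    - [[0,0,1,0,0,0,10],[0,0,1,0,0,0,10],[0,0,0,0,0,0,10],[0,0,0,0,0,0,10]]

```text
t: 6.8
position: [638.6, 184.7, 155.2]
tool_rot: [1.0, -0.0, 0.0, -0.0]
force: [-1.7, -0.4, 5.5]
opening: 18.7
finger_force: 40.0
```

```bash
python3 - <<'E'
from h import *
o=get_obs(); print(o['t'],o['position'],o['force'],o['wrist_torque'])
s=snap('scene','s3'); w=snap('wrist','w3')
a=s['frame'][140:260,290:390,::-1]; b=w['frame'][100:300,150:360,::-1]
cv2.imwrite('pics/c4.png',np.hstack([cv2.resize(a,(400,480),interpolation=cv2.INTER_CUBIC),cv2.resize(b,(400,480))]))
E
```

```text
6.8 [638.59149712 184.74929206 155.16595262] [-1.7170043  -0.41866771  5.48572382] [-0.04542991  0.30835105 -0.04507403]
```

View pics/c4.png

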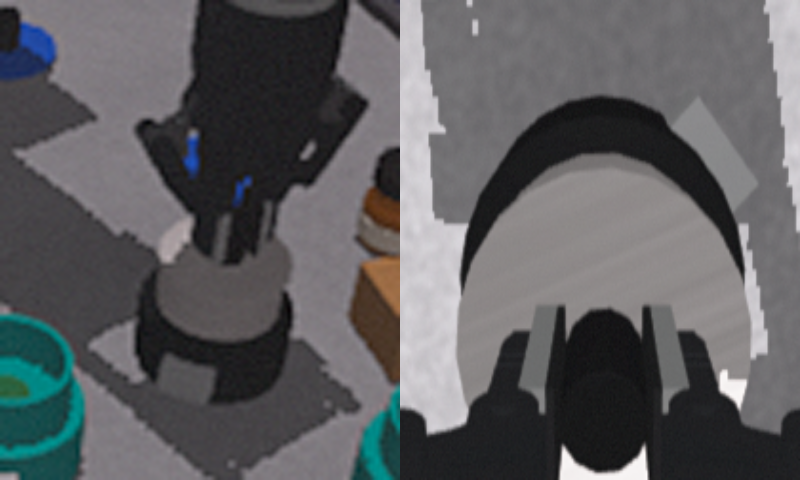

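The cover is in the mouth: the disc merges with the tube in both views, and contact force showed up at the expected height. I'll press lightly, release and rise.

>>> servo_tool:
  moves:
    - [[0,0,1,0,0,0,10],[0,0,0,0,0,0,10],[0,0,0,0,0,0,10],[0,0,-1,0,0,0,10],[0,0,0,0,0,0,60],[0,0,0,0,0,0,60],[0,0,0,0,0,0,60],[0,0,0,0,0,0,60],[0,0,-10,0,0,0,60],[0,0,-40,0,0,0,60],[0,0,-40,0,0,0,60],[0,0,-30,0,0,0,60],[-40,0,0,0,0,0,60],[-40,0,0,0,0,0,60],[0,0,0,0,0,0,60]]

```text
t: 8.4
position: [553.7, 184.4, 274.5]
tool_rot: [1.0, 0.0, -0.002, 0.0]
force: [0.9, 0.3, 0.1]
opening: 59.6
finger_force: 0.0
```

```bash
python3 - <<'E'
from h import *
o=get_obs(); print(o['t'],o['position'],o['force'])
s=snap('scene','s4'); w=snap('wrist','w4')
p=proj(w,(636.5,185,77)); q=proj(s,(636.5,185,77)); print(p,q)
u,v=max(0,int(p[0])-60),max(0,int(p[1])-60)
print(u,v)
b=w['frame'][v:v+120,u:u+120,::-1]; a=s['frame'][150:250,300:400,::-1]
cv2.imwrite('pics/c5.png',np.hstack([cv2.resize(x,(400,400),interpolation=cv2.INTER_CUBIC) for x in(a,b)]))
E
```

```text
8.4 [553.65792203 184.36537704 274.52414699] [0.91432779 0.26138929 0.11066487]
(np.float64(256.9383827125174), np.float64(82.56274175563907)) (np.float64(346.2739222760572), np.float64(204.28845254652467))
196 22
```

View pics/c5.png

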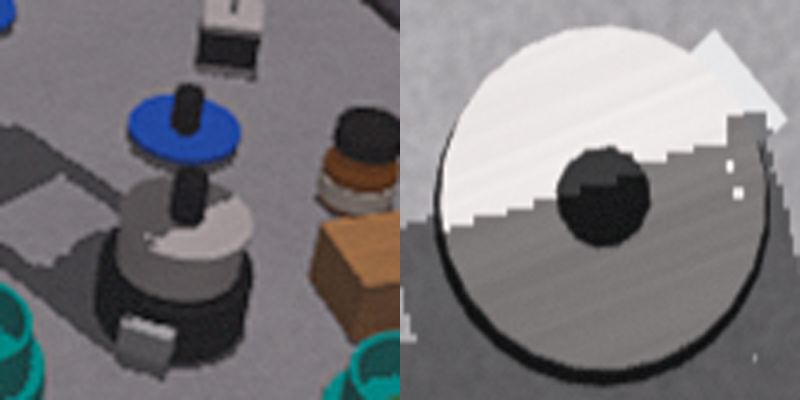

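The cover is seated level: the scene crop shows the disc on the tube with the knob top at (191,172), and the wrist view shows it concentric. Now to the latch.

>>> servo_tool:
  moves:
    - [[-3,43,0,0,0,0,60],[-3,43,0,0,0,0,60],[-3,43,0,0,0,0,60],[-3,43,0,0,0,0,60],[-3,43,0,0,0,0,60],[-3,43,0,0,0,0,60],[-3,43,0,0,0,0,60],[0,0,0,0,0,0.109,60],[0,0,0,0,0,0.109,60],[0,0,0,0,0,0.109,60],[-40,0,0,0,0,0,60],[0,0,0,0,0,0,60],[0,0,0,0,0,0,60]]

```text
t: 9.8
position: [500.6, -103.9, 274.5]
tool_rot: [0.987, -0.163, 0.001, 0.0]
force: [0.1, -0.5, -1.4]
opening: 59.6
finger_force: 0.0
```

```bash
python3 - <<'E'
from h import *
s4=load('s4'); print('knob proj',proj(s4,(636.5,185,106)),'seen 347.5,192.7')
o=get_obs(); print(o['t'],o['position'],o['force'],R.from_quat(o['tool_rot']).as_matrix().round(3).tolist())
w=snap('wrist','w5'); k=800/512
for P in((532.5,-116,148),(532.5,-116,99),(741,-187.5,84)): print(np.array(proj(w,P))*k)
E
```

```text
knob proj (np.float64(348.04626162836337), np.float64(194.32054563519267)) seen 347.5,192.7
9.8 [ 500.557849   -103.85487029  274.49373106] [ 0.07917758 -0.48835863 -1.35557788] [[0.947, -0.322, 0.002], [-0.322, -0.947, -0.001], [0.002, -0.0, -1.0]]
[405.86739076 243.207781  ]
[404.78253015 227.33516242]
[ 406.77600889 -333.55307835]
```

View pics/w5.png

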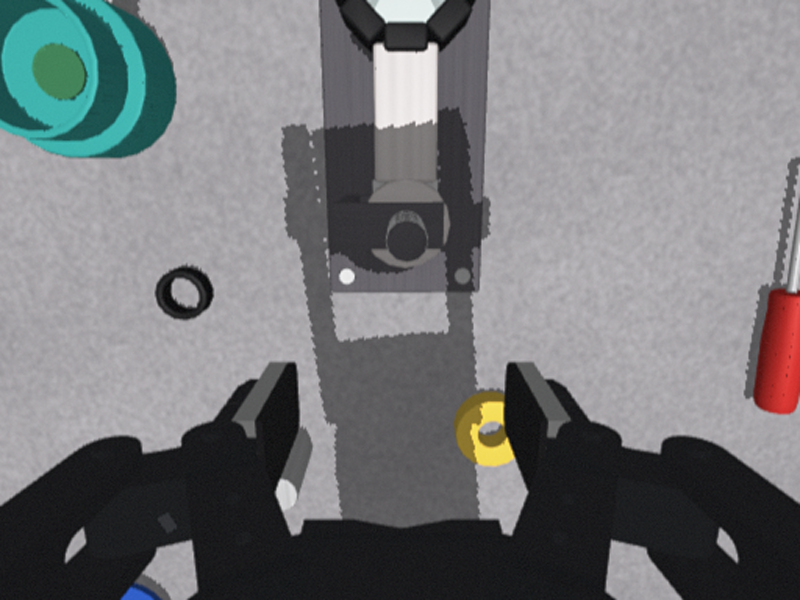

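The latch knob top is at (407,242), about 1 px from prediction, and the leg and cross-bar extend to the left, which is own +y. I'll descend and grip.

>>> servo_tool:
  moves:
    - [[34,1.5,0,0,0,0,60],[0,0,30,0,0,0,60],[0,0,35,0,0,0,60],[0,0,20,0,0,0,60],[0,0,10,0,0,0,60],[0,0,0,0,0,0,60],[0,0,0,0,0,0,5],[0,0,0,0,0,0,5],[0,0,0,0,0,0,5],[0,0,0,0,0,0,5],[0,0,0,0,0,0,5],[0,0,0,0,0,0,5],[0,0,0,0,0,0,5]]
  grip_force: 60

```text
t: 11.15
position: [531.8, -116.4, 180.2]
tool_rot: [0.987, -0.163, 0.001, 0.001]
force: [-1.1, -2.8, 6.8]
opening: 14.5
finger_force: 58.4
```

>>> servo_tool:
  moves:
    - [[0,-3,0,0,0,0,5],[0,-3,0,0,0,0,5],[0,-3,0,0,0,0,5],[0,-3,0,0,0,0,5],[0,0,0,0,0,0,5],[0,0,0,0,0,0,5]]

```text
t: 11.75
position: [535.3, -106.0, 180.3]
tool_rot: [0.987, -0.162, 0.001, 0.002]
force: [-1.9, -7.5, 6.5]
opening: 14.3
finger_force: 58.8
```

```bash
python3 - <<'E'
from h import *
o=get_obs(); M=R.from_quat(o['tool_rot']).as_matrix(); print(o['position'],'tool force',M.T@o['force'],'moved',M.T@(o['position']-np.array([531.8,-116.4,180.2])),o['wrist_torque'])
# lift path: TCP rel. pivot in arm plane (x to pivot, z up), tool frame x=u,z=down
p=np.array([-220.,180.2-84]); prev=0
for a in np.arange(.03,.37,.03):
    rt=lambda t:np.array([[np.cos(t),np.sin(t)],[-np.sin(t),np.cos(t)]])
    d=rt(-prev)@(rt(a)@p-rt(prev)@p); print(round(a,2),'tool dx %.2f dz %.2f'%(d[0],-d[1])); prev=a
E
```

```text
[ 535.30602021 -105.95314998  180.25925037] tool force [ 0.64939109  7.6922936  -6.49943504] moved [ -0.02697193 -11.01921368  -0.09255228] [-0.99304155  0.39585823  0.01510385]
0.03 tool dx 2.98 dz -6.56
0.06 tool dx 2.98 dz -6.56
0.09 tool dx 2.98 dz -6.56
0.12 tool dx 2.98 dz -6.56
0.15 tool dx 2.98 dz -6.56
0.18 tool dx 2.98 dz -6.56
0.21 tool dx 2.98 dz -6.56
0.24 tool dx 2.98 dz -6.56
0.27 tool dx 2.98 dz -6.56
0.3 tool dx 2.98 dz -6.56
0.33 tool dx 2.98 dz -6.56
0.36 tool dx 2.98 dz -6.56
```

>>> servo_tool:
  moves:
    - [[3,0,-6.5,0,-0.03,0,5],[3,0,-6.5,0,-0.03,0,5],[3,0,-6.5,0,-0.03,0,5],[0,0,0,0,0,0,5]]

```text
t: 12.15
position: [544.1, -109.3, 198.4]
tool_rot: [0.986, -0.162, -0.045, -0.005]
force: [-2.7, -7.3, -1.6]
opening: 14.6
finger_force: 58.7
```

>>> servo_tool:
  moves:
    - [[3,0,-6.5,0,-0.03,0,5],[3,0,-6.5,0,-0.03,0,5],[3,0,-6.5,0,-0.03,0,5],[3,0,-6.5,0,-0.03,0,5],[3,0,-6.5,0,-0.03,0,5],[3,0,-6.5,0,-0.03,0,5],[3,0,-6.5,0,-0.03,0,5],[3,0,-6.5,0,-0.03,0,5],[3,0,-6.5,0,-0.03,0,5],[0,0,0,0,0,0,5],[0,0,0,0,0,0,5],[0,0,0,0,0,0,5]]

```text
t: 13.35
position: [579.6, -121.7, 249.6]
tool_rot: [0.971, -0.161, -0.177, -0.027]
force: [-4.4, -6.6, 0.8]
opening: 14.8
finger_force: 58.7
```

```bash
python3 - <<'E'
from h import *
o=get_obs(); M=R.from_quat(o['tool_rot']).as_matrix(); g=o['position']+54*M[:,2]
print(o['t'],o['position'],'grasp pt',g,'force',o['force'],'tilt',np.arccos(-M[2,2]),o['opening'],np.abs(o['qd']).max())
d=np.hypot(g[0]-741,g[1]+187.5); print('angle', np.arctan2(g[2]-84,d)-np.arctan2(41,220))
s=snap('scene','s6')
a=s['frame'][120:330,150:400,::-1]; cv2.imwrite('pics/c6.png',cv2.resize(a,(714,600),interpolation=cv2.INTER_CUBIC))
E
```

```text
13.35 [ 579.61022523 -121.70650212  249.64183743] grasp pt [ 561.47407568 -115.80948458  199.12149239] force [-4.36309617 -6.60930418  0.84575976] tilt 0.3609494212311071 14.757823099590722 0.0025914546102479724
angle 0.35287277635159287
```

View pics/c6.png

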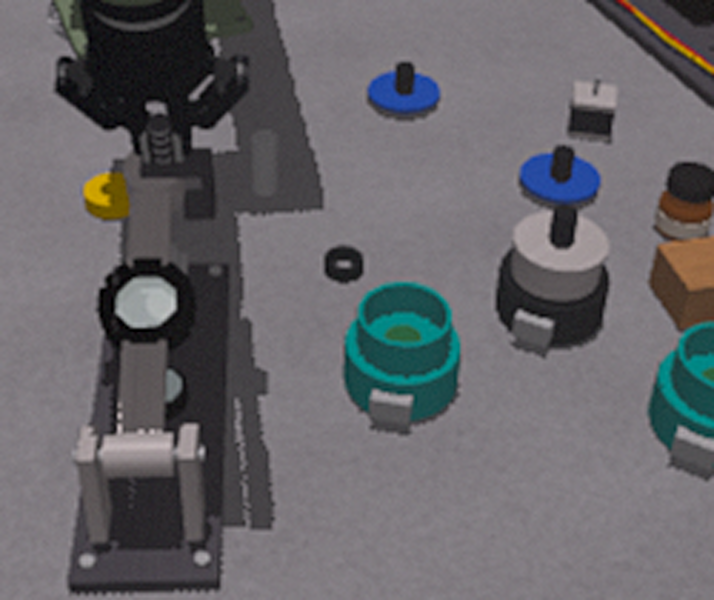

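The picture shows the lens arm raised in the gripper, at about 0.35 rad (socket up about 76 mm). The cover is seated level with its knob at (563,225), and the bystanders are undisturbed. Handing in.

```bash
python3 -c "
from rig import arm
print(arm.job_done())"
```

```text
the job is handed in; nothing more can be done
None
```

The job is handed in at about 13.4 s, with no verdict returned: the cover sits level on the port and was let go, and the gripper holds the lens arm steady by its drawn latch, socket up about 76 mm by my estimate.

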